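Reset a drifted bench stop and lock it again

TASK

Two identical adjustable stops are bolted to the bench. On one of them the pointer has drifted away from its fixed index finger: swing that stop's lock-ring lever fully counter-clockwise to loosen the ring, turn the wing adjuster so that the pointer lines up with the index finger, then swing the lever fully clockwise back against its stop to lock it. Leave the other stop as it is.

Things in the scene. Friction and masses are not known exactly. Their poses are not given: they have to be found in the camera images.
- stop_a: The stop whose pointer stands 35 to 70 degrees off its index finger. Bolted down; dark foot 130x100x10 mm. Origin: under the foot's centre, on the axis of pillar, lock ring and adjuster; z up, x towards the index finger, a steel post 57 mm from the axis, 66 mm high, on the side away from the robot. Lock ring 56 mm across, 41 to 54 mm high, its lever on the robot's side. Overall height 106 mm.
- ring_a (a joint): Its lock ring (rad): 0 tight, grows counter-clockwise from above to 0.8 loose; pins stop the lever at both ends. Lever: 10 mm rod 47 mm high, at azimuth (pi - 0.4 + angle) in the stop's frame, ending in an upright black grip 16 mm across, 41 to 77 mm high, 85 mm from the axis. Stays where left; 3 to 5 N at the grip move it.
- adjuster_a (a joint): Its adjuster (rad): 0 = pointer on index, positive = counter-clockwise from above; starts positive; range -1.5 to 1.5. Pointer: 10 mm wide arm 60 to 66 mm high, 45 mm long from the axis. Wing above, to grip: bar 48 x 14 mm, 72 to 106 mm high, centred on the axis, its length along the pointer. Turns at 0.1 N m and stays where left once the ring is past 0.35; a tight ring clamps it (0.5 N m).
- ring_b (a joint): Lock ring (rad, 0 = tight) of the other, identical stop, which is on its index and locked: leave it alone.
- adjuster_b (a joint): Adjuster (rad, 0 = pointer on index) of the other stop, within 3 degrees of 0: leave it alone.

How it is judged:
On the way, in this order (a step that is already met when the one before it is completed fails the run):
1. the lock ring is loosened, the adjuster still off its index (value of joint ring_a above 0.5 rad and value of joint adjuster_a above 0.45 rad), for 0.1 s.
2. the pointer is turned onto the index while the ring is loose (value of joint ring_a above 0.4 rad and value of joint adjuster_a between -0.175 and 0.175 rad), for 0.2 s.
3. the lock ring is tight again (value of joint ring_a below 0.15 rad), for 0.2 s.
At the end, for the whole second after the job is handed in: The pointer of the drifted stop is within 10 degrees (0.175 rad) of its index finger and its lock ring is tight again: lever within 0.15 rad (8.6 degrees) of the tight end. The other stop is as it was (value of joint ring_a below 0.15 rad and value of joint adjuster_a between -0.175 and 0.175 rad); the robot touches nothing.
It fails at once if the other stop's lock ring is moved (more than 0.2 rad) (value of joint ring_b above 0.2 rad).
It fails at once if the other stop's adjuster is moved off its index (more than 0.2 rad) (value of joint adjuster_b above 0.2 rad or value of joint adjuster_b below -0.2 rad).
It also fails if it takes over 58 s, if anything falls off the work surface, if the arm or the gripper's body presses on something with over 40 N, if the wrist force passes 120 N, or if a joint passes its speed limit or range.

ROBOT

A 6-joint arm with a two-finger parallel gripper is mounted at the origin on a cart in front of the work surface, level with it; the furniture and walls round the work are solid. World frame = base frame: x ahead of the robot, y to its left, z up, the work surface at z = 0. Lengths are in m, angles in rad, forces in N, time in s.
With the tool pointing down it reaches from about 0.25 to 0.725 m from the base axis. Payload 4 kg.
Tool frame: the origin (TCP) lies midway between the tips of the shut fingers; the grasp point (between the pads) lies 19 mm behind it (bot.grip_point_offset is the distance from the TCP to the grasp point, in m); z points along the fingers, y is the line along which they close (so a half turn about z gives the same grasp; the last joint's range is limited). The gripper opens to 85 mm and grips with 20 to 120 N. Pads are 22 mm wide; open, the fingers measure 114 mm over their backs; the gripper's body (76 mm by 85 mm) begins 54 mm behind the grasp point. The pads swing forward as they close: fully open they stand 13 mm farther back than shut.
Start: joints at [-1.131, 0.241, 0.005, 1.335, 0, 1.571], TCP at [0.213, -0.452, 0.231] pointing down, gripper open.
Joint ranges: [-2.72, 2.72], [-1.05, 1.87], [-1.09, 1.28], [-1.99, 2.15], [-1.42, 1.44], [-3.14, 3.14]. Speed limits (rad/s): [2.79, 2.79, 3.14, 3.14, 3.14, 3.14].

INTERFACE

Orientations are given as a unit quaternion [x, y, z, w].
In Python, from workcell import bot gives the robot as it stands.
- The arm moves only by the tool step_arm, never from a script. Its argument "targets" is text: rows parted by semicolons, each of 7 numbers parted by spaces: the opening, from -1 (shut) to 1 (fully open), so that 0 is half open, then the shift along the world's x, y, z normalised to -1 to 1, where 1 is 0.5 m, then the turn, a rotation vector about the world's x, y, z normalised to -1 to 1, where 1 is pi/4 rad. In form: gripper x y z wx wy wz; .... A call has 1 to 10 rows; each row is the pose to reach, as a shift and turn from the pose commanded when the call began; what a row does not reach only later rows make up. A row lasts 1/12 s, in which the tool goes at most 41.7 mm and 7.16 degrees, less where a joint would pass 70% of its speed; a pose out of reach is approached as far as the arm can. A call with a number of a shift or a turn outside -1 to 1 is refused whole. A call with a gripper value outside its range is refused whole. The fingers move at their own pace and stop on an object; the grip force is fixed at half the most. Time passes only in rows, so rows that repeat a pose let the fingers close. It gives the time, the measured TCP pose, the force, the opening and the grip force at its end, in the units of the state.
- bot.get_obs(): the state, without advancing time (a new reading comes with each control period).
- bot.camera(name): name is "scene" or "top" or "wrist"; returns the picture (400x640x3 uint8, red, green, blue); there is no depth.
- bot.camera_info(name): a dict with "vertical_fov" (degrees; the focal length in pixels is half the picture's height over the tangent of half this angle, whatever the lens; pixels are square), "cx", "cy" (the principal point, pixels), "pose" (4x4, takes a point from camera to world coordinates). Camera axes: x right, y up, looking along -z (the intrinsics and any distortion apply to the point x, -y, -z); pixel columns grow to the right and rows downward; lengths in m; the calibration is good to about 2 mm. A picture is of the moment at which its call begins: read the wrist's pose just before it. camera_info takes no time and is no camera call; for the wrist camera it gives the pose at the moment of the call.
- bot.job_done(): hands the job in; it is judged then, once.
The state is a dict: "clock": time; "joint_pos": joint angles; "joint_vel": joint speeds; "tau": joint torques, N m; "eef_pos": TCP position; "tool_rot": TCP orientation; "ft_force": force on the tool from outside, world axes, zero at the start; "ft_torque": the same for the moment, N m; "grip_width": finger opening in m; "grasp_force": force on a finger pad.
Only numpy, scipy, OpenCV 4.12 (cv2) and the standard library are available. Lean on these libraries where they do the work, as an engineer would, in place of code of your own. Each camera call takes 0.05 s, during which the arm holds its last target. There are 200 camera calls.

## Working session

There is one attempt and no reset: what is moved stays moved. The work goes in short steps, Python scripts to look and compute and a tool call to move; the robot and the scene stay as the last step left them, time stands still between calls to the robot, and variables do not carry over. Pictures are saved under pics/ and viewed, at most 10 in all, crops included, and the job is handed in when it is done.

Besides the shell and the picture viewer there is one more tool, called after ">>>" by a JSON object that holds its "method" and its "body", one argument or row to a line. step_arm: Moves the arm, as the interface text tells. Scaled input: -1 to 1 covers 0.5 m each way for a shift and pi/4 rad each way for a turn. Its arguments: {"type":"object","properties":{"targets":{"type":"string"}},"required":["targets"]}

```bash
mkdir -p pics; ls; python3 - <<'E'
from workcell import bot
import cv2,numpy as np
o=bot.get_obs();print({k:np.round(v,3).tolist() for k,v in o.items()})
for n in("top","scene"):
    i=bot.camera_info(n);print(n,{k:(np.round(v,3).tolist() if not isinstance(v,str) else v) for k,v in i.items()})
    cv2.imwrite(f"pics/{n}0.png",bot.camera(n)[:,:,::-1])
E
```

```text
pics
{'clock': 0.0, 'joint_pos': [-1.131, 0.241, 0.004, 1.335, 0.0, 1.571], 'joint_vel': [-0.001, -0.0, -0.0, 0.001, -0.001, 0.001], 'tau': [-0.002, -37.231, 25.241, 0.017, -0.0, 0.0], 'eef_pos': [0.213, -0.452, 0.23], 'tool_rot': [0.976, 0.218, -0.0, -0.001], 'ft_force': [-0.506, -0.127, -0.859], 'ft_torque': [0.01, 0.032, 0.081], 'grasp_force': 0.0, 'grip_width': 0.085}
top {'vertical_fov': 56.993, 'cx': 322.574, 'cy': 198.114, 'pose': [[-0.029, 0.997, -0.069, 0.508], [-0.999, -0.027, 0.028, -0.122], [0.026, 0.069, 0.997, 0.879], [0.0, 0.0, 0.0, 1.0]]}
scene {'vertical_fov': 57.706, 'cx': 319.102, 'cy': 203.043, 'pose': [[0.853, 0.298, -0.429, 0.224], [-0.522, 0.489, -0.699, -0.728], [0.001, 0.819, 0.573, 0.512], [0.0, 0.0, 0.0, 1.0]]}
```

View pics/top0.png

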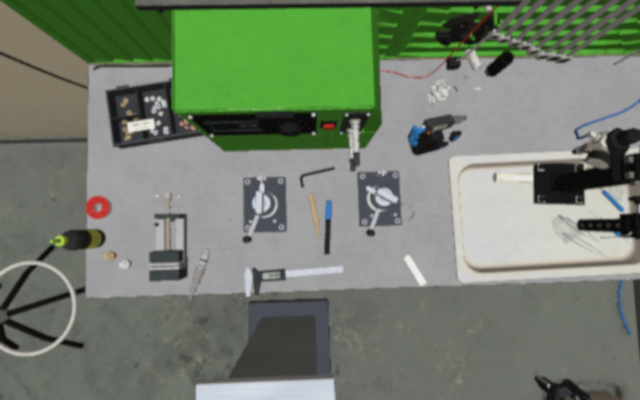

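View pics/scene0.png

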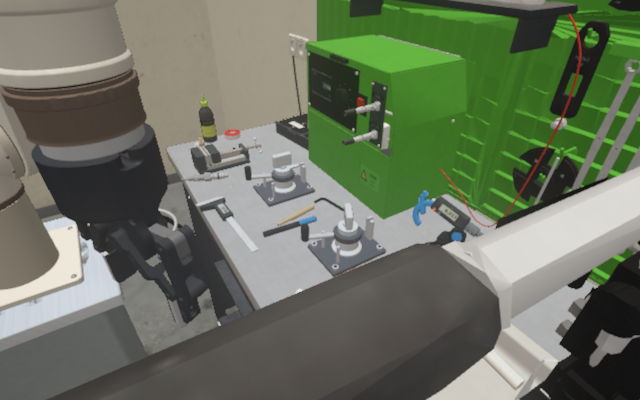

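```bash
python3 - <<'E'
import cv2,numpy as np
im=cv2.imread("pics/top0.png")
a=cv2.resize(im[165:255,230:300],None,fx=5.5,fy=5.5,interpolation=3);b=cv2.resize(im[160:250,345:415],None,fx=5.5,fy=5.5,interpolation=3)
cv2.imwrite("pics/crop0.png",np.hstack([a,b]))
from workcell import bot
print(bot.camera_info("top").keys(), bot.camera_info("wrist"))
E
cat > h.py <<'E'
import numpy as np
from workcell import bot
def pix2w(name,u,v,z,info=None):
    i=info or bot.camera_info(name);f=200/np.tan(np.radians(i["vertical_fov"])/2);P=np.array(i["pose"])
    d=P[:3,:3]@np.array([(u-i["cx"])/f,-(v-i["cy"])/f,-1]);o=P[:3,3]
    return o+d*(z-o[2])/d[2]
E
```

```text
dict_keys(['vertical_fov', 'cx', 'cy', 'pose']) {'vertical_fov': 64.39536925045797, 'cx': 320.4367121380318, 'cy': 202.59381219682342, 'pose': array([[ 4.25360201e-01,  8.69420183e-01,  2.51350839e-01,
         2.76956391e-01],
       [-9.05023749e-01,  4.08885498e-01,  1.17237639e-01,
        -4.20784293e-01],
       [-8.44943825e-04, -2.77346705e-01,  9.60769531e-01,
         3.72681126e-01],
       [ 0.00000000e+00,  0.00000000e+00,  0.00000000e+00,
         1.00000000e+00]])}
```

View pics/crop0.png

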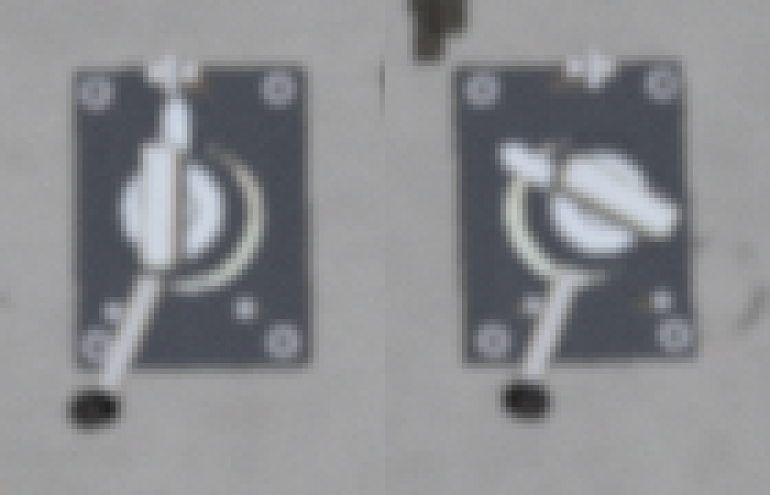

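```bash
python3 - <<'E'
from h import *
c=lambda x,y:(345+(x-385)/5.5,160+y/5.5)
W=lambda x,y,z:pix2w("top",*c(x,y),z)[:2]
for n,a in dict(wing=(615,198,.106),w1=(558,167,.106),w2=(676,225,.106),foot=(574,212,.01),fl=(460,67,.01),fr=(682,63,.01),br=(694,353,.01),bl=(465,364,.01),grip=(526,398,.077),index=(590,68,.066),ptip=(508,152,.066)).items(): print(n,W(*a).round(4))
ax=W(574,212,.01); ix=W(590,68,.066)-ax; g=W(526,398,.077)-ax;w=W(558,167,.106)-W(676,225,.106)
for v in(ix,g,w): print(np.hypot(*v),np.degrees(np.arctan2(v[1],v[0])))
# other stop
c2=lambda x,y,z:pix2w("top",230+x/5.5,165+y/5.5,z)[:2]
print("other",c2(190,216,.01),c2(95,408,.077))
E
```

```text
wing [ 0.5624 -0.2799]
w1 [ 0.5749 -0.2584]
w2 [ 0.5513 -0.303 ]
foot [ 0.5635 -0.2815]
fl [ 0.6277 -0.2344]
fr [ 0.627  -0.3312]
br [ 0.5013 -0.3309]
bl [ 0.4995 -0.232 ]
grip [ 0.4861 -0.2472]
index [ 0.6183 -0.2801]
ptip [ 0.585  -0.2454]
0.054822288979900276 1.4948669259751923
0.08466502034779778 156.0992968372924
0.05047316103015676 62.16190525620025
other [ 0.55740734 -0.00988068] [0.47940169 0.01987627]
```

>>> {"method": "step_arm", "body": {
  "targets": "-0.44 0.544 0.408 -0.12 0 0 -0.56; -0.44 0.544 0.408 -0.12 0 0 -0.56; -0.44 0.544 0.408 -0.12 0 0 -0.56; -0.44 0.544 0.408 -0.12 0 0 -0.56; -0.44 0.544 0.408 -0.12 0 0 -0.56; -0.44 0.544 0.408 -0.12 0 0 -0.56; -0.44 0.544 0.408 -0.12 0 0 -0.56; -0.44 0.544 0.408 -0.12 0 0 -0.56; -0.44 0.544 0.408 -0.12 0 0 -0.56; -0.44 0.544 0.408 -0.12 0 0 -0.56"
}}

```text
clock: 0.93
eef_pos: [0.488, -0.2444, 0.1693]
tool_rot: [1.0, 0.003, -0.0, -0.001]
ft_force: [-0.7, -0.5, 0.7]
grip_width: 0.0242
grasp_force: 0.0
```

>>> {"method": "step_arm", "body": {
  "targets": "-0.44 0 0 0 0 0 0; -0.44 0 0 0 0 0 0"
}}

```text
clock: 1.1
eef_pos: [0.4843, -0.2484, 0.1708]
tool_rot: [1.0, 0.0, -0.001, -0.0]
ft_force: [0.1, -0.1, 0.3]
grip_width: 0.0239
grasp_force: 0.0
```

```bash
python3 - <<'E'
from h import *
import cv2
o=bot.get_obs();print({k:np.round(o[k],4).tolist() for k in("clock","eef_pos","tool_rot","grip_width","joint_pos","ft_force")})
i=bot.camera_info("wrist");np.save("wi.npy",i,allow_pickle=True)
im=bot.camera("wrist")[:,:,::-1].copy()
P=np.array(i["pose"]);f=200/np.tan(np.radians(i["vertical_fov"])/2)
def pr(p):
    q=P[:3,:3].T@(np.array(p)-P[:3,3]);return int(i["cx"]-f*q[0]/q[2]),int(i["cy"]+f*q[1]/q[2])
for p in((.486,-.248,.077),(.563,-.281,.106),(.620,-.281,.066)):
    print(pr(p));cv2.drawMarker(im,pr(p),(0,0,255),0,12,1)
cv2.imwrite("pics/w1.png",im)
E
```

```text
{'clock': 1.1, 'eef_pos': [0.4843, -0.2484, 0.1708], 'tool_rot': [1.0, 0.0001, -0.0008, -0.0001], 'grip_width': 0.0239, 'joint_pos': [-0.4736, 0.3612, 0.0119, 1.223, -0.0005, 2.6677], 'ft_force': [0.063, -0.054, 0.3276]}
(321, 203)
(375, 97)
(369, 13)
```

View pics/w1.png

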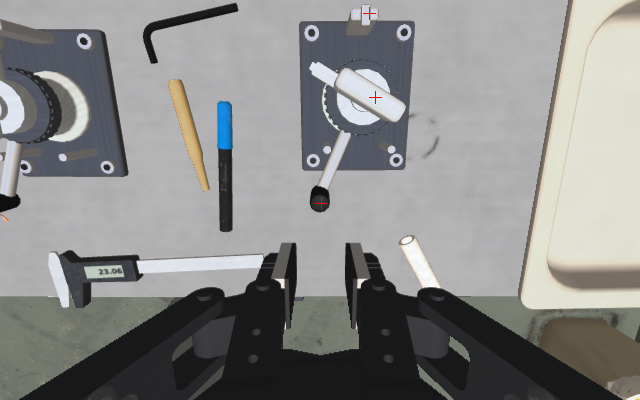

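>>> {"method": "step_arm", "body": {
  "targets": "-0.44 0.002 0 -0.08 0 0 0; -0.44 0.002 0 -0.14 0 0 0; -0.44 0.002 0 -0.19 0 0 0; -0.44 0.002 0 -0.24 0 0 0; -0.44 0.002 0 -0.24 0 0 0; -0.44 0.002 0 -0.24 0 0 0"
}}

```text
clock: 1.65
eef_pos: [0.4839, -0.249, 0.0507]
tool_rot: [1.0, -0.001, -0.001, -0.001]
ft_force: [0.8, -0.4, 1.0]
grip_width: 0.024
grasp_force: 0.0
```

>>> {"method": "step_arm", "body": {
  "targets": "-0.44 -0.009 -0.03 0 0 0 0; -0.44 -0.011 -0.048 0 0 0 0; -0.44 -0.012 -0.064 0 0 0 0; -0.44 -0.011 -0.082 0 0 0 0; -0.44 -0.009 -0.098 0 0 0 0; -0.44 -0.005 -0.115 0 0 0 0; -0.44 0 -0.13 0 0 0 0; -0.44 0 -0.134 0 0 0 0; -0.44 0 -0.134 0 0 0 0; -0.44 0 -0.134 0 0 0 0"
}}

```text
clock: 2.48
eef_pos: [0.487, -0.3166, 0.0517]
tool_rot: [1.0, -0.0, 0.001, 0.001]
ft_force: [-0.2, 0.6, -0.1]
grip_width: 0.0242
grasp_force: 0.0
```

>>> {"method": "step_arm", "body": {
  "targets": "-0.44 0 0 0.08 0 0 0; -0.44 0 0 0.16 0 0 0; 0.2 0 0 0.2 0 0 0; 1 0.05 0.03 0.2 0 0 0.3; 1 0.1 0.05 0.2 0 0 0.6; 1 0.152 0.07 0.2 0 0 0.7; 1 0.152 0.07 0.2 0 0 0.7; 1 0.152 0.07 0.2 0 0 0.7; 1 0.152 0.07 0.2 0 0 0.7; 1 0.152 0.07 0.2 0 0 0.7"
}}

```text
clock: 3.32
eef_pos: [0.5623, -0.2804, 0.1514]
tool_rot: [0.963, 0.271, 0.0, 0.0]
ft_force: [-0.3, -0.2, 0.4]
grip_width: 0.0855
grasp_force: 0.0
```

>>> {"method": "step_arm", "body": {
  "targets": "1 0 0 0 0 0 0.65; 1 0 0 0 0 0 0.65; 1 0 0 0 0 0 0.65; 1 0 0 0 0 0 0.65; 1 0 0 0 0 0 0.65; 1 0 0 0 0 0 0.65; 1 0 0 0 0 0 0.65"
}}

```text
clock: 3.9
eef_pos: [0.5617, -0.2806, 0.1515]
tool_rot: [0.864, 0.504, 0.0, 0.0]
ft_force: [0.1, -0.3, 0.2]
grip_width: 0.0852
grasp_force: 0.0
```

```bash
python3 - <<'E'
from h import *
import cv2
o=bot.get_obs();print({k:np.round(o[k],4).tolist() for k in("clock","eef_pos","tool_rot","grip_width","ft_force")})
i=bot.camera_info("wrist");np.save("wi.npy",i,allow_pickle=True)
im=bot.camera("wrist")[:,:,::-1].copy()
P=np.array(i["pose"]);f=200/np.tan(np.radians(i["vertical_fov"])/2)
def pr(p):
    q=P[:3,:3].T@(np.array(p)-P[:3,3]);return int(i["cx"]-f*q[0]/q[2]),int(i["cy"]+f*q[1]/q[2])
for p in((.485,-.314,.077),(.563,-.281,.106)):
    print(pr(p));cv2.drawMarker(im,pr(p),(0,0,255),0,12,1)
cv2.imwrite("pics/w2.png",im)
E
```

```text
{'clock': 3.9, 'eef_pos': [0.5617, -0.2806, 0.1515], 'tool_rot': [0.8636, 0.5041, 0.0, 0.0002], 'grip_width': 0.0852, 'ft_force': [0.0873, -0.2812, 0.2325]}
(255, 296)
(322, 228)
```

View pics/w2.png

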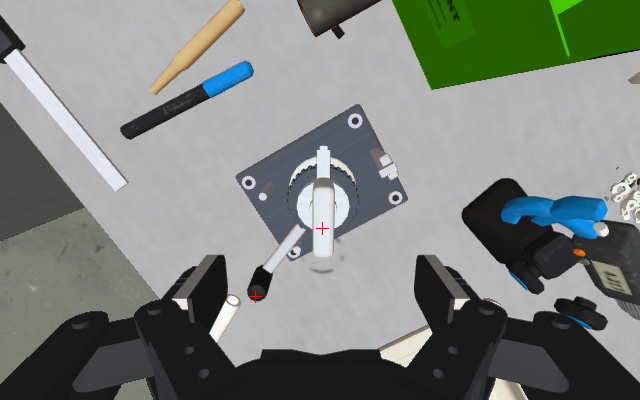

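```bash
python3 - <<'E'
from h import *
i=np.load("wi.npy",allow_pickle=True).item()
c=[pix2w("",u,v,.01,i) for u,v in((357,104),(408,203),(290,262),(236,177))]
print(np.round(c,4),np.mean(c,0),pix2w("",323,257,.106,i),pix2w("",323,180,.106,i),pix2w("",257,292,.077,i))
E
```

```text
[[ 0.627  -0.2287  0.01  ]
 [ 0.6275 -0.33    0.01  ]
 [ 0.5008 -0.3277  0.01  ]
 [ 0.5019 -0.2307  0.01  ]] [ 0.56432639 -0.27927833  0.01      ] [ 0.55374575 -0.29800588  0.106     ] [ 0.57865363 -0.25370149  0.106     ] [ 0.48818098 -0.31109252  0.077     ]
```

>>> {"method": "step_arm", "body": {
  "targets": "1 0.005 0.002 -0.06 0 0 0; 1 0.005 0.002 -0.11 0 0 0; 1 0.005 0.002 -0.147 0 0 0; 1 0.005 0.002 -0.147 0 0 0; -1 0.005 0.002 -0.147 0 0 0; -1 0.005 0.002 -0.147 0 0 0; -1 0.005 0.002 -0.147 0 0 0; -1 0.005 0.002 -0.147 0 0 0; -1 0.005 0.002 -0.147 0 0 0; -1 0.005 0.002 -0.147 0 0 0"
}}

```text
clock: 4.78
eef_pos: [0.5645, -0.2795, 0.0789]
tool_rot: [0.863, 0.506, 0.0, 0.0]
ft_force: [-7.8, 4.3, 22.4]
grip_width: 0.0129
grasp_force: 61.9
```

>>> {"method": "step_arm", "body": {
  "targets": "-1 0 0 0 0 0 0; -1 0 0 0 0 0 0; -1 0 0 0 0 0 0; -1 0 0 0 0 0 0"
}}

```text
clock: 5.12
eef_pos: [0.5645, -0.2795, 0.0791]
tool_rot: [0.863, 0.506, 0.0, 0.0]
ft_force: [-1.9, 0.6, 5.7]
grip_width: 0.0129
grasp_force: 59.8
```

>>> {"method": "step_arm", "body": {
  "targets": "-1 0 0 0 0 0 -0.08; -1 0 0 0 0 0 -0.16; -1 0 0 0 0 0 -0.25; -1 0 0 0 0 0 -0.35; -1 0 0 0 0 0 -0.45; -1 0 0 0 0 0 -0.55; -1 0 0 0 0 0 -0.65; -1 0 0 0 0 0 -0.7; -1 0 0 0 0 0 -0.7"
}}

```text
clock: 5.87
eef_pos: [0.5646, -0.2796, 0.0791]
tool_rot: [0.968, 0.252, 0.0, 0.0]
ft_force: [-1.3, 1.4, 5.2]
grip_width: 0.013
grasp_force: 59.8
```

>>> {"method": "step_arm", "body": {
  "targets": "-1 0 0 0 0 0 -0.1; -1 0 0 0 0 0 -0.2; -1 0 0 0 0 0 -0.3; -1 0 0 0 0 0 -0.4; -1 0 0 0 0 0 -0.5; -1 0 0 0 0 0 -0.6; -1 0 0 0 0 0 -0.65; -1 0 0 0 0 0 -0.65; -1 0 0 0 0 0 -0.65"
}}

```text
clock: 6.62
eef_pos: [0.5647, -0.2798, 0.0791]
tool_rot: [1.0, -0.0, 0.001, 0.0]
ft_force: [-2.2, 0.5, 4.8]
grip_width: 0.0128
grasp_force: 59.8
```

>>> {"method": "step_arm", "body": {
  "targets": "0.6 0 0 0 0 0 0; 0.6 0 0 0 0 0 0; 0.6 0 0 0 0 0 0; 0.6 0 0 0.06 0 0 0; 0.6 0 0 0.14 0 0 0; -0.44 -0.05 -0.03 0.17 0 0 0; -0.44 -0.1 -0.05 0.17 0 0 0; -0.44 -0.158 -0.065 0.17 0 0 0; -0.44 -0.158 -0.065 0.17 0 0 0; -0.44 -0.158 -0.065 0.17 0 0 0"
}}

```text
clock: 7.45
eef_pos: [0.4841, -0.3123, 0.163]
tool_rot: [1.0, -0.001, -0.0, -0.0]
ft_force: [0.4, -0.3, 0.2]
grip_width: 0.0238
grasp_force: 0.0
```

```bash
python3 - <<'E'
from h import *
import cv2
o=bot.get_obs();print({k:np.round(o[k],4).tolist() for k in("clock","eef_pos","tool_rot","grip_width","ft_force")})
i=bot.camera_info("wrist");np.save("wi.npy",i,allow_pickle=True)
im=bot.camera("wrist")[:,:,::-1].copy()
P=np.array(i["pose"]);f=200/np.tan(np.radians(i["vertical_fov"])/2)
def pr(p):
    q=P[:3,:3].T@(np.array(p)-P[:3,3]);return int(i["cx"]-f*q[0]/q[2]),int(i["cy"]+f*q[1]/q[2])
for p in((.486,-.313,.077),(.564,-.280,.106),(.609,-.28,.066)):
    print(pr(p));cv2.drawMarker(im,pr(p),(0,0,255),0,12,1)
cv2.imwrite("pics/w3.png",im)
E
```

```text
{'clock': 7.45, 'eef_pos': [0.4841, -0.3123, 0.163], 'tool_rot': [1.0, -0.0011, -0.0001, -0.0002], 'grip_width': 0.0238, 'ft_force': [0.4331, -0.2782, 0.2192]}
(322, 206)
(267, 95)
(273, 27)
```

View pics/w3.png

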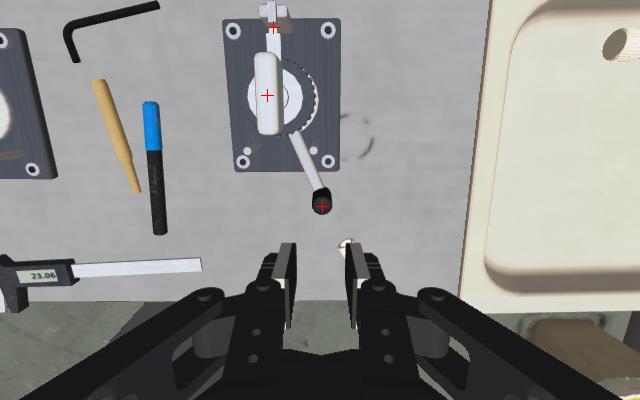

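The pointer (tip at 273,30) now lines up with the index finger (268,12), and the lever grip is at (321,205), between the fingers. Next I descend and swing the lever back.

>>> {"method": "step_arm", "body": {
  "targets": "-0.44 0.003 -0.002 -0.07 0 0 0; -0.44 0.003 -0.002 -0.13 0 0 0; -0.44 0.003 -0.002 -0.18 0 0 0; -0.44 0.003 -0.002 -0.225 0 0 0; -0.44 0.003 -0.002 -0.225 0 0 0; -0.44 0.003 -0.002 -0.225 0 0 0"
}}

```text
clock: 8.0
eef_pos: [0.4868, -0.3119, 0.0488]
tool_rot: [1.0, 0.001, -0.001, -0.001]
ft_force: [0.7, 1.0, 0.7]
grip_width: 0.024
grasp_force: 0.0
```

>>> {"method": "step_arm", "body": {
  "targets": "-0.44 -0.007 0.028 0 0 0 0; -0.44 -0.01 0.045 0 0 0 0; -0.44 -0.011 0.063 0 0 0 0; -0.44 -0.01 0.08 0 0 0 0; -0.44 -0.007 0.098 0 0 0 0; -0.44 -0.003 0.113 0 0 0 0; -0.44 0.002 0.13 0 0 0 0; -0.44 0.002 0.137 0 0 0 0; -0.44 0.002 0.137 0 0 0 0; -0.44 0.002 0.137 0 0 0 0"
}}

```text
clock: 8.83
eef_pos: [0.4891, -0.2436, 0.0508]
tool_rot: [1.0, 0.001, 0.001, -0.001]
ft_force: [0.5, -0.5, 0.3]
grip_width: 0.0236
grasp_force: 0.2
```

>>> {"method": "step_arm", "body": {
  "targets": "-0.44 0 0.004 0 0 0 0; -0.44 0 0.004 0 0 0 0; -0.44 0 0.006 0 0 0 0; -0.44 0 0.006 0 0 0 0; -0.44 0 0.006 0 0 0 0"
}}

```text
clock: 9.25
eef_pos: [0.4891, -0.2429, 0.0506]
tool_rot: [1.0, -0.0, 0.001, 0.001]
ft_force: [2.8, -5.8, -1.0]
grip_width: 0.0239
grasp_force: 2.8
```

>>> {"method": "step_arm", "body": {
  "targets": "-0.44 0 -0.008 0 0 0 0; -0.44 0 -0.01 0 0 0 0; -0.44 0 -0.01 0.06 0 0 0; -0.44 0 -0.01 0.14 0 0 0; -0.44 0 -0.01 0.22 0 0 0; -0.44 0 -0.01 0.24 0 0 0; -0.44 0 -0.01 0.24 0 0 0; -0.44 0 -0.01 0.24 0 0 0"
}}

```text
clock: 9.92
eef_pos: [0.4877, -0.2461, 0.1704]
tool_rot: [1.0, -0.0, 0.0, -0.0]
ft_force: [-0.4, -0.4, -0.4]
grip_width: 0.0239
grasp_force: 0.0
```

```bash
python3 - <<'E'
from h import *
import cv2
o=bot.get_obs();print({k:np.round(o[k],4).tolist() for k in("clock","eef_pos","ft_force")})
i=bot.camera_info("wrist");np.save("wi.npy",i,allow_pickle=True)
im=bot.camera("wrist")[:,:,::-1].copy()
P=np.array(i["pose"]);f=200/np.tan(np.radians(i["vertical_fov"])/2)
def pr(p):
    q=P[:3,:3].T@(np.array(p)-P[:3,3]);return int(i["cx"]-f*q[0]/q[2]),int(i["cy"]+f*q[1]/q[2])
for p in((.486,-.247,.077),(.564,-.280,.106),(.609,-.28,.066)):
    print(pr(p));cv2.drawMarker(im,pr(p),(0,0,255),0,12,1)
cv2.imwrite("pics/w4.png",im)
E
```

```text
{'clock': 9.9167, 'eef_pos': [0.4877, -0.2461, 0.1704], 'ft_force': [-0.3823, -0.4095, -0.4257]}
(323, 208)
(377, 102)
(370, 36)
```

View pics/w4.png

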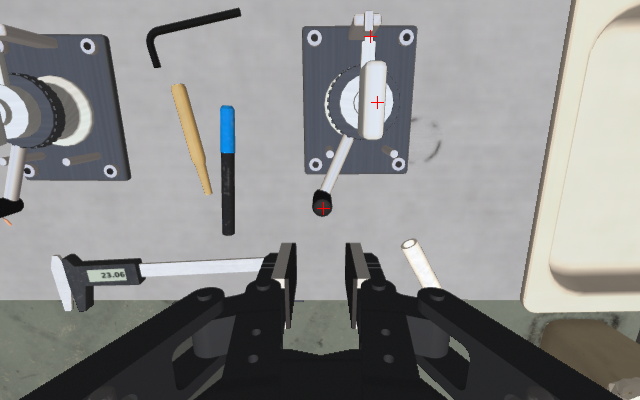

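The lever grip at (322,207) is back on its tight mark and the pointer (371,36) is still on the index finger. The gripper is clear of everything, so I'm handing in.

```bash
python3 -c "
from workcell import bot
print(bot.job_done())"
```

```text
the job is handed in; nothing more can be done
None
```

The job is handed in, with no verdict returned: I loosened the drifted stop (the robot's right-hand one), turned its pointer onto the index finger and locked it again at about 10 s on the clock; the last wrist picture shows pointer and lever in place, and the arm never went near the other stop.

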